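# Seat the chromatography column in its foam insert

## Robot

A 6-joint arm with a two-finger parallel gripper is mounted at the origin on a cart in front of the work surface, level with it; the furniture and walls round the work are solid. World frame = base frame: x ahead of the robot, y to its left, z up, the work surface at z = 0. Lengths are in m, angles in degrees, forces in N, time in s.
With the tool pointing down it reaches from about 0.35 to 0.775 m from the base axis. Payload 5.5 kg.
Tool frame: the origin (TCP) lies on the centre line of the jaws, within the pads' length; the fingertips stand 22 mm ahead of it and the grasp point (between the pads) lies 3 mm ahead of it; z points along the fingers, y is the direction in which the jaws open and shut (so a half turn about z gives the same grasp; the last joint's range is limited). The gripper opens to 85 mm and grips with 20 to 120 N. Pads are 22 mm wide; open, the fingers measure 114 mm over their backs; the gripper's body (76 mm by 85 mm) begins 54 mm behind the grasp point. The pads swing forward as they close: fully open they stand 13 mm farther back than shut.
Start: joints at [62.819, 17.945, 2.641, 74.691, 0, 82.002], TCP at [0.189, 0.543, 0.253] pointing down, gripper open.
Joint ranges: [-158.12, 158.12], [-49.38, 96.58], [-58.88, 72.47], [-126.05, 133.96], [-84.25, 85.87], [-180, 180]. Speed limits (degrees/s): [147.25, 147.25, 180, 180, 180, 180].

## Interface

Orientations are given as [roll, pitch, yaw] about the fixed x, y, z axes, in that order (R = Rz(yaw) Ry(pitch) Rx(roll)).
In Python, from workcell import r gives the robot as it stands. The module is installed in compiled form; this text tells all that it offers.
- The arm moves only by the tool move_arm, never from a script. Its argument "steps" is a list that holds one entry, the list of rows, each a list of 7 numbers: the shift along the world's x, y, z in cm, then the turn, a rotation vector about the world's x, y, z in rad, then the finger opening in cm, from 0 to 8.54. A call has 1 to 20 rows; each row shifts and turns the commanded pose from where the row before left it; what a row does not reach is not made up. A row lasts 1/8 s, in which the tool goes at most 62.5 mm and 10.7 degrees, less where a joint would pass 70% of its speed; a pose out of reach is approached as far as the arm can. A call is refused whole if a number of a shift passes 6.25 or a number of a turn 0.188, either way. A call with a gripper value outside its range is refused whole. The fingers move at their own pace and stop on an object; the grip force is fixed at half the most. Time passes only in rows, so rows that do not move let the fingers close. It gives the time, the measured TCP pose, the force and the opening at its end, in the units of the state.
- r.sense(): the state, without advancing time (a new reading comes with each control period).
- r.read_camera(name): name is "scene" or "top"; returns a dict with "color" (420x560x3 uint8, red, green, blue), "mtx" (3x3 intrinsics, pixels), "k1" (the pictures are not rectified: a ray, as slopes to the right and down, at radius r is drawn at 1 + k1 r^2 times it, then the intrinsics apply), "world_from_camera" (4x4, takes a point from camera to world coordinates). Camera axes: x right, y up, looking along -z (the intrinsics and any distortion apply to the point x, -y, -z); pixel columns grow to the right and rows downward; lengths in m; the calibration is good to about 2 mm. A picture is of the moment at which its call begins. There is no depth.
- r.close_job(): hands the job in, once; it reports no verdict.
Trained networks look in a picture, given as the dict that the camera call returned (one of the last four; its "shot" number tells which), for a name from the list of things; names that differ only in an ending like _2 or _b are one class to them, and where a whole thing is asked for, a point or a joint stands for the part that bears it (a point fixed in the world has none). Each returns a list of dicts, best first, with "p" (0 to 1); they miss things now and then, are a little off and sometimes report something else, mostly with a low value. They report only what shows in the picture. A call takes as long as a camera call.
- r.find_in(target, picture): "xyz" ([x, y, z] in m, in the coordinates of the camera as it stood for that picture, good to about 4 mm: the middle of the surface that is visible of it).
- r.masks_of(target, picture): "mask" (420x560 bool, what is visible of it).
- r.tip_of(target, picture): "xyz" ([x, y, z] in m, in the coordinates of the camera as it stood for that picture, good to about 4 mm: a listed point, or the origin of a listed thing).
The state is a dict: "t": time; "qpos": joint angles; "joint_velocities": joint speeds; "joint_efforts": joint torques, N m; "position": TCP position; "orientation": TCP orientation; "ft_force": force on the tool from outside, world axes, zero at the start; "torque": the same for the moment, N m; "gripper_width": finger opening in m.
Only numpy, scipy, OpenCV 4.12 (cv2) and the standard library are available. Lean on these libraries where they do the work, as an engineer would, in place of code of your own. Each camera call takes 0.05 s, during which the arm holds its last target.

## Task

Pick up the steel chromatography column and press it fully home in its own cutout in the foam insert, the one with a wide pocket for each end nut, so that it lies flush in the foam; then let go. Do not disturb the marker lying near it.

Things in the scene. Friction and masses are not known exactly. Their poses are not given: they have to be found in the camera images.
- column_mid (a point): Centre of the loose steel chromatography column (110 g), lying along its own y axis, 9.5 mm above its underside. Straight tube 9.6 mm thick, bare for 102 mm (grasp here); at each end a hexagonal nut 22 mm across, 19 mm high, from 51 to 69 mm off centre; thin end fittings reach 85 mm. Either way round is right.
- cutout (a point): Where the column's centre belongs: middle of its cutout, y along it, z up; 17.5 mm above the worktop, 9.5 mm above the cutout's floor. A channel 22 mm wide, 190 mm long, with a nut pocket 38 wide, 36 long, 60 mm either side of the middle. Two springy lips in each pocket: a column just laid in rests on them about 10 mm high; some 6 to 12 N straight down snaps it to the floor, centred.
- insert: Grey foam insert, 130 x 240 x 28 mm (x, y, z), on a 7 mm black tray 4 mm larger each side, fixed on the worktop; origin: centre of its underside. The column's cutout is at x = -20 mm. At its middle a finger scoop (48 mm along y, from the -x edge to x = +32 mm) goes down to the same floor (8 mm up). The plain straight slot at x = +47 mm, 18 mm wide, is not the column's.
- marker_mid (a point): Centre of a loose marker pen, a bystander: plain 12 mm thick rod 126 mm long with a black cap, lying on the worktop along its own y axis behind the column; this point is 5.5 mm above the worktop. Beware of the tall instruments behind the work: the left one begins at world x = 0.6 m, and a round window of the right one juts out to x = 0.51 m at y = -0.15 to -0.32 m, 0.12 to 0.3 m up.

How it is judged (in metres and radians):
At the end, for the whole second after the job is handed in: The column lies in its cutout, pressed down past the lips: its centre within 4 mm of seated height, 8 mm across and 12 mm along the cutout, its axis within 0.15 rad of the cutout's, either way round (z of column_mid in the frame of cutout between -0.004 and 0.004 m and x of column_mid in the frame of cutout between -0.008 and 0.008 m and y of column_mid in the frame of cutout between -0.012 and 0.012 m and angle between the y axis of column_mid and the y axis of cutout, either way round below 0.15 rad); the robot touches nothing.
It fails at once if the marker is moved by more than 30 mm (distance of marker_mid from where it was at the start of the episode above 0.03 m).
It also fails if it takes over 53 s, if anything falls off the work surface, if the arm or the gripper's body presses on something with over 40 N, if the wrist force passes 120 N, or if a joint passes its speed limit or range.

## Working session

There is one attempt and no reset: what is moved stays moved. The work goes in short steps, Python scripts to look and compute and a tool call to move; the robot and the scene stay as the last step left them, time stands still between calls to the robot, and variables do not carry over. Pictures are saved under pics/ and viewed, and the job is handed in when it is done.

Besides the shell and the picture viewer there is one more tool, called after "Request:" as name(argument=value, ...) on one line, values as JSON. move_arm: Moves the arm, as the interface text tells. Its arguments: {"type":"object","properties":{"steps":{"type":"array"}},"required":["steps"]}

```bash
mkdir -p pics; ls; cat > h.py <<'E'
import numpy as np, cv2
from workcell import r
def w(p,xyz):
    T=np.array(p["world_from_camera"]); return T[:3,:3]@np.array(xyz)+T[:3,3]
def proj(p,X):
    T=np.array(p["world_from_camera"]); c=T[:3,:3].T@(np.array(X)-T[:3,3]); a=np.array([c[0]/-c[2],-c[1]/-c[2]])
    a=a*(1+p["k1"]*(a@a)); m=np.array(p["mtx"]); return m[0,0]*a[0]+m[0,2],m[1,1]*a[1]+m[1,2]
def ray(p,u,v):
    m=np.array(p["mtx"]); d=np.array([(u-m[0,2])/m[0,0],(v-m[1,2])/m[1,1]]); a=d.copy()
    for _ in range(30): a=d/(1+p["k1"]*(a@a))
    T=np.array(p["world_from_camera"]); return T[:3,3],T[:3,:3]@np.array([a[0],-a[1],-1])
def at(p,u,v,z):
    o,d=ray(p,u,v); return o+d*(z-o[2])/d[2]
def tri(p1,uv1,p2,uv2):
    o1,d1=ray(p1,*uv1);o2,d2=ray(p2,*uv2)
    s=np.linalg.lstsq(np.c_[d1,-d2],o2-o1,rcond=None)[0]
    a=o1+s[0]*d1;b=o2+s[1]*d2
    return (a+b)/2,np.linalg.norm(a-b)
E
python3 - <<'E'
from h import *
import pickle
np.set_printoptions(precision=4,suppress=True)
print(r.sense())
P={}
for c in ("scene","top"):
    p=r.read_camera(c);P[c]=p
    cv2.imwrite(f"pics/{c}0.png",p["color"][:,:,::-1]); print(c,np.array(p["world_from_camera"]),p["mtx"],p["k1"])
    for n in ("column_mid","cutout","insert","marker_mid"):
        for k in ("tip_of","find_in"):
            try:
                for q in getattr(r,k)(n,p)[:2]: print(c,n,k,round(q["p"],2),w(p,q["xyz"]))
            except Exception as e: print(c,n,k,e)
pickle.dump(P,open("p0.pkl","wb"))
E
```

```text
pics
{'t': 0.0, 'qpos': array([62.8174, 17.99  ,  2.5769, 74.69  , -0.0006, 82.0025]), 'joint_velocities': array([ 0.0557, -0.0881,  0.0841, -0.0846, -0.1057,  0.0877]), 'joint_efforts': array([ -0.0021, -48.0625,  29.8534,   0.0193,   0.    ,  -0.    ]), 'position': array([0.1887, 0.5426, 0.2524]), 'orientation': array([-179.8978,   -0.0138,  160.8149]), 'ft_force': array([ 1.0437, -0.6884,  0.2878]), 'torque': array([-0.0072,  0.0707, -0.0457]), 'gripper_width': 0.08567211017176145}
scene [[ 0.8141  0.2342 -0.5315  0.064 ]
 [-0.5808  0.3348 -0.742  -0.4173]
 [ 0.0041  0.9127  0.4086  0.4101]
 [ 0.      0.      0.      1.    ]] [[478.9471   0.     279.5522]
 [  0.     478.9471 210.8748]
 [  0.       0.       1.    ]] -0.05801844227567824
scene column_mid tip_of 0.68 [0.467  0.3727 0.0113]
scene cutout tip_of 0.78 [0.5024 0.0482 0.0142]
scene cutout find_in 0.77 [0.5118 0.0153 0.0244]
scene insert tip_of 0.94 [0.5241 0.0513 0.0002]
scene insert find_in 0.62 [0.5159 0.0166 0.0271]
scene marker_mid tip_of 0.57 [0.5753 0.3072 0.0066]
scene marker_mid find_in 0.56 [0.5696 0.3027 0.0075]
top [[ 0.0168  0.9803 -0.1968  0.3399]
 [-0.9997  0.0203  0.0156  0.2253]
 [ 0.0193  0.1964  0.9803  0.8856]
 [ 0.      0.      0.      1.    ]] [[456.5244   0.     294.0213]
 [  0.     456.5244 204.4768]
 [  0.       0.       1.    ]] 0.03953537577588849
top column_mid tip_of 0.73 [0.4651 0.3719 0.0124]
top column_mid find_in 0.56 [0.4654 0.3721 0.015 ]
top cutout find_in 0.55 [0.5694 0.3077 0.0098]
top insert tip_of 0.96 [0.523  0.0511 0.0032]
top insert find_in 0.86 [0.5165 0.0501 0.0295]
top marker_mid tip_of 0.77 [0.5715 0.3057 0.0059]
top marker_mid find_in 0.82 [0.569  0.3115 0.0108]
```

View pics/top0.png

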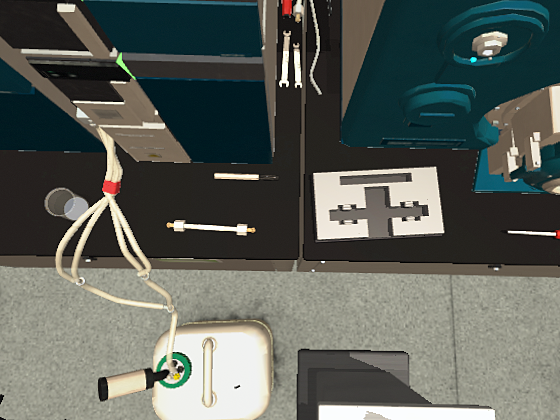

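View pics/scene0.png

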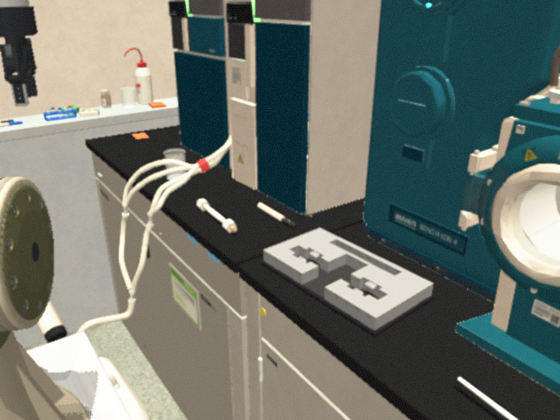

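```bash
python3 - <<'E'
from h import *
import pickle
np.set_printoptions(precision=4,suppress=True)
P=pickle.load(open("p0.pkl","rb"));t,s=P["top"],P["scene"]
print("tcp",proj(t,[.189,.543,.253]),proj(s,[.189,.543,.253]))
print("clamp",tri(t,(112,187),s,(204,165)))
print("lowtube",tri(t,(145,273),s,(151,212)))
print("lowtube",tri(t,(170,309),s,(131,298)), tri(t,(81,281),s,(125,213)))
for n,p,(x0,y0,x1,y1),k in (("a",t,(150,150,290,250),5),("b",t,(300,155,450,250),5),("c",s,(180,185,310,245),6),("d",s,(255,220,445,335),4)):
    cv2.imwrite(f"pics/z{n}.png",cv2.resize(p["color"][y0:y1,x0:x1,::-1],None,fx=k,fy=k,interpolation=cv2.INTER_CUBIC))
E
```

```text
tcp (np.float64(29.50286131338646), np.float64(416.050569181889)) (np.float64(25.54577930584415), np.float64(95.51716619833319))
clamp (array([0.5356, 0.5486, 0.0517]), np.float64(0.004896422787270517))
lowtube (array([ 0.3798,  0.4943, -0.008 ]), np.float64(0.0008256749118333763))
lowtube (array([ 0.3084,  0.4871, -0.1949]), np.float64(0.002254492803068319)) (array([ 0.3647,  0.6344, -0.0583]), np.float64(0.0010349316156815132))
```

View pics/za.png

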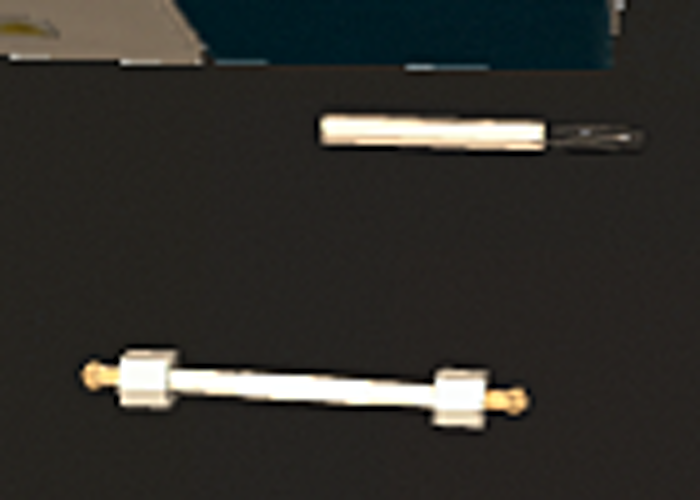

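View pics/zb.png

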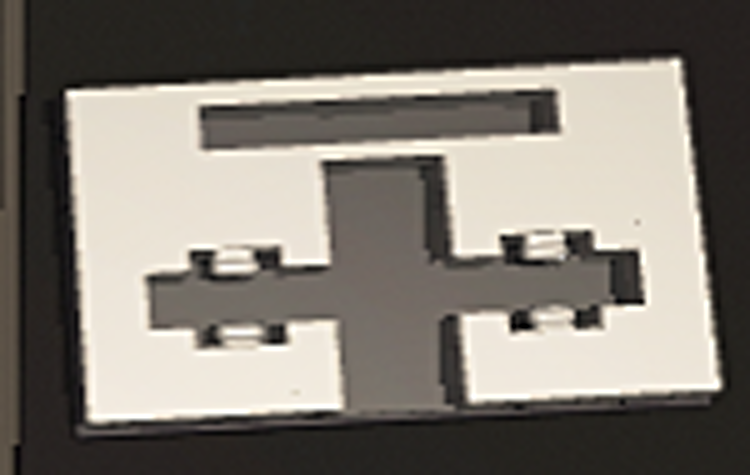

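View pics/zc.png

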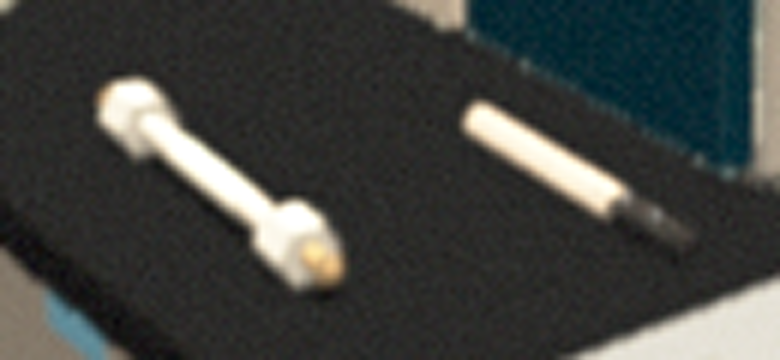

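View pics/zd.png

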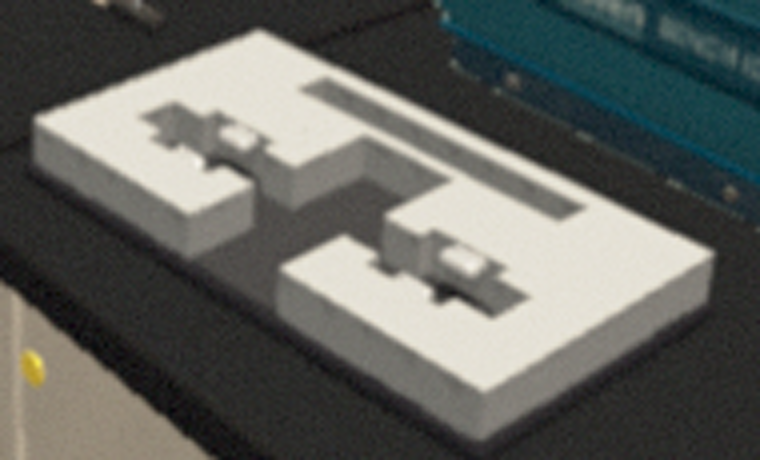

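```bash
python3 - <<'E'
from h import *
import pickle
from scipy.optimize import least_squares as ls
np.set_printoptions(precision=4,suppress=True)
P=pickle.load(open("p0.pkl","rb"));t,s=P["top"],P["scene"]
C=[(.065,.12),(.065,-.12),(-.065,-.12),(-.065,.12)]
T=[(313,173),(436.4,166.6),(444.2,232.6),(317,239.4)]
S=[(320.5,227.5),(433.25,283.75),(376.25,317.5),(263.75,250)]
for a,b in zip(T,S): print(tri(t,a,s,b))
def f(v,use=3):
    x,y,a,z=v[:4];o=[]
    for c,a1,b1 in zip(C,T,S):
        X=[x+c[0]*np.cos(a)-c[1]*np.sin(a),y+c[0]*np.sin(a)+c[1]*np.cos(a),z]
        if use&1:o+=list(np.subtract(proj(t,X),a1))
        if use&2:o+=list(np.subtract(proj(s,X),b1))
    return o
for u in (3,1,2):
    q=ls(f,[.52,.05,0,.028],args=(u,));v=q.x;print("insert",u,v,np.rad2deg(v[2]),np.round(q.fun,1))
    a=v[2];print("cutout",v[0]-.02*np.cos(a),v[1]-.02*np.sin(a))
# column: nut centres/tips
Z=lambda x,y:(150+x/5,150+y/5); W=lambda x,y:(180+x/6,185+y/6)
A=Z(95,376);B=Z(517,401);A2=W(104,103);B2=W(325,262)
print("tips",tri(t,A,s,A2),tri(t,B,s,B2))
N1=Z(148,378);N2=Z(460,397);M1=W(136,117);M2=W(293,244)
print("nuts",tri(t,N1,s,M1),tri(t,N2,s,M2))
J1=Z(171,381);J2=Z(433,395);print("tube ends at z=.0143",at(t,*J1,.0143),at(t,*J2,.0143))
print("tri tube",tri(t,J1,s,W(150,126)),tri(t,J2,s,W(263,222)))
for n,d in (("tips",(A,B)),("nuts",(N1,N2)),("tube",(J1,J2))):
    a,b=at(t,*d[0],.011),at(t,*d[1],.011);print(n,a,b,(a+b)/2,np.linalg.norm(a-b),np.rad2deg(np.arctan2(-(a-b)[0],(a-b)[1])))
E1=Z(320,131);E2=Z(643,137)
print("marker",at(t,*E1,.006),at(t,*E2,.006))
for n,p in P.items():
  for m in ("column_mid","marker_mid"):
    pass
E
```

```text
(array([0.5771, 0.1747, 0.0278]), np.float64(0.004031005485621768))
(array([ 0.5938, -0.0656,  0.0276]), np.float64(0.0010152243717286616))
(array([ 0.4644, -0.0746,  0.0286]), np.float64(0.0022152149737516254))
(array([0.4476, 0.1661, 0.0263]), np.float64(0.0038302914827049502))
insert 3 [0.5209 0.0499 0.0721 0.0277] 4.130507750331972 [ 0.8 -0.9 -0.9  0.4 -0.1 -0.5 -0.3 -0.2  0.1 -0.6 -0.8  0.6  1.2 -0.9
 -0.8 -0.3]
cutout 0.5009785022972323 0.048446506676901216
insert 1 [0.5185 0.0519 0.0727 0.0326] 4.1645224153185065 [-0.1 -0.3 -0.2 -0.1  0.   0.3  0.3  0.1]
cutout 0.4985372916687171 0.05043766886650616
insert 2 [0.5236 0.051  0.0713 0.0265] 4.087400539108987 [-0.2  0.4  0.1 -0.4 -0.1  0.3  0.2 -0.3]
cutout 0.5036042538562172 0.04953106018856906
tips (array([0.47  , 0.4519, 0.0076]), np.float64(0.0008492850555254575)) (array([0.4638, 0.2885, 0.0119]), np.float64(0.0015419153118667417))
nuts (array([0.4706, 0.4306, 0.0094]), np.float64(0.00175217532258846)) (array([0.4653, 0.3108, 0.0089]), np.float64(0.001212110049377245))
tube ends at z=.0143 [0.468  0.421  0.0143] [0.4645 0.3209 0.0143]
tri tube (array([0.4704, 0.4215, 0.0092]), np.float64(0.0034375843010674405)) (array([0.4632, 0.3217, 0.0134]), np.float64(0.003221184603351651))
tips [0.4699 0.4508 0.011 ] [0.4633 0.2889 0.011 ] [0.4666 0.3698 0.011 ] 0.16208895473983584 -2.3511869463165387
nuts [0.4695 0.4306 0.011 ] [0.4644 0.3108 0.011 ] [0.467  0.3707 0.011 ] 0.11987791618197324 -2.4465767042679714
tube [0.4685 0.4218 0.011 ] [0.465  0.3212 0.011 ] [0.4668 0.3715 0.011 ] 0.10059149352170775 -2.016169823321244
marker [0.5703 0.3707 0.006 ] [0.5707 0.2429 0.006 ]
```

Request:
move_arm(steps=[[[3.5,-2.15,0,0,0,-0.18,8.5],[3.5,-2.15,0,0,0,-0.18,8.5],[3.5,-2.15,0,0,0,-0.18,8.5],[3.5,-2.15,0,0,0,-0.18,8.5],[3.5,-2.15,0,0,0,-0.18,7],[3.5,-2.15,0,0,0,-0.18,7],[3.5,-2.15,0,0,0,-0.18,6],[3.3,-2.1,0,0,0,-0.016,6],[0,0,-3,0,0,0,6],[0,0,-4,0,0,0,6],[0,0,-3,0,0,0,6],[0,0,0,0,0,0,6],[0,0,0,0,0,0,6]]])

```text
t: 2.52
position: [0.4675, 0.372, 0.1546]
orientation: [179.9, -0.0, 87.7]
ft_force: [0.4, 0.0, 0.5]
gripper_width: 0.0602
```

```bash
python3 - <<'E'
from h import *
np.set_printoptions(precision=4,suppress=True)
s=r.sense();print(s["t"],s["position"],s["orientation"],s["gripper_width"],s["qpos"],s["ft_force"])
for c in ("scene","top"):
    p=r.read_camera(c);cv2.imwrite(f"pics/{c}1.png",p["color"][:,:,::-1])
    R=s["position"]; print(c,proj(p,R),proj(p,R-[0,0,.022]),proj(p,[.467,.371,.0095]))
E
```

```text
2.525 [0.4675 0.372  0.1546] [179.9227  -0.0456  87.7132] 0.06019823293593442 [ 30.8155  22.8985  -4.2783  62.7335  -0.004  123.1023] [0.3949 0.0099 0.4786]
scene (np.float64(210.3854057150547), np.float64(144.574407714011)) (np.float64(210.99358920104476), np.float64(155.70844845540321)) (np.float64(214.26884986611685), np.float64(214.5248952935634))
top (np.float64(195.93234397284783), np.float64(214.09650117150971)) (np.float64(198.4647078425618), np.float64(216.41997781372515)) (np.float64(210.84290176612802), np.float64(227.5976229244963))
```

View pics/scene1.png

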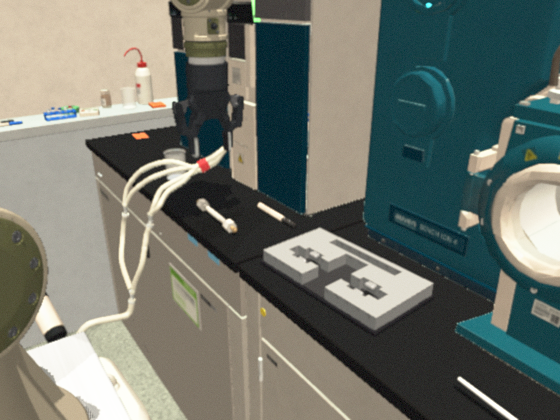

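View pics/top1.png

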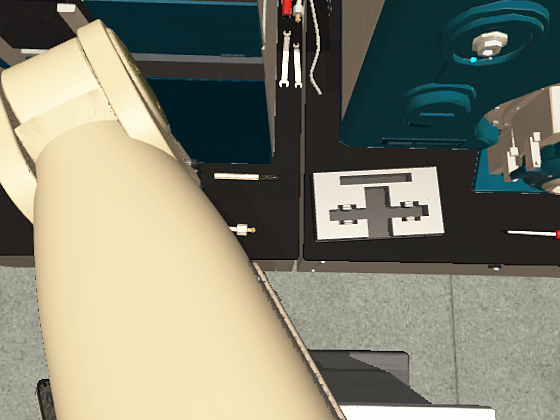

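Request:
move_arm(steps=[[[0,-0.1,-3.5,0,0,0,5],[0,0,-3.5,0,0,0,5],[0,0,-3,0,0,0,4],[0,0,-1.5,0,0,0,4],[0,0,-0.8,0,0,0,4],[0,0,-0.4,0,0,0,4],[0,0,0,0,0,0,3],[0,0,0,0,0,0,2],[0,0,0,0,0,0,1],[0,0,0,0,0,0,0],[0,0,0,0,0,0,0],[0,0,0,0,0,0,0],[0,0,0,0,0,0,0]]])

```text
t: 4.25
position: [0.4674, 0.3708, 0.0271]
orientation: [179.9, -0.0, 87.7]
ft_force: [-0.1, -1.0, 5.8]
gripper_width: 0.0066
```

```bash
python3 - <<'E'
from h import *
np.set_printoptions(precision=4,suppress=True)
s=r.sense();print(s["t"],s["position"],s["orientation"],s["gripper_width"],s["ft_force"])
p=r.read_camera("scene");cv2.imwrite(f"pics/scene2.png",cv2.resize(p["color"][100:260,130:330,::-1],None,fx=4,fy=4))
E
```

```text
4.25 [0.4674 0.3708 0.0271] [179.935   -0.0343  87.7051] 0.0066406914356105995 [-0.0735 -1.0175  5.7743]
```

View pics/scene2.png

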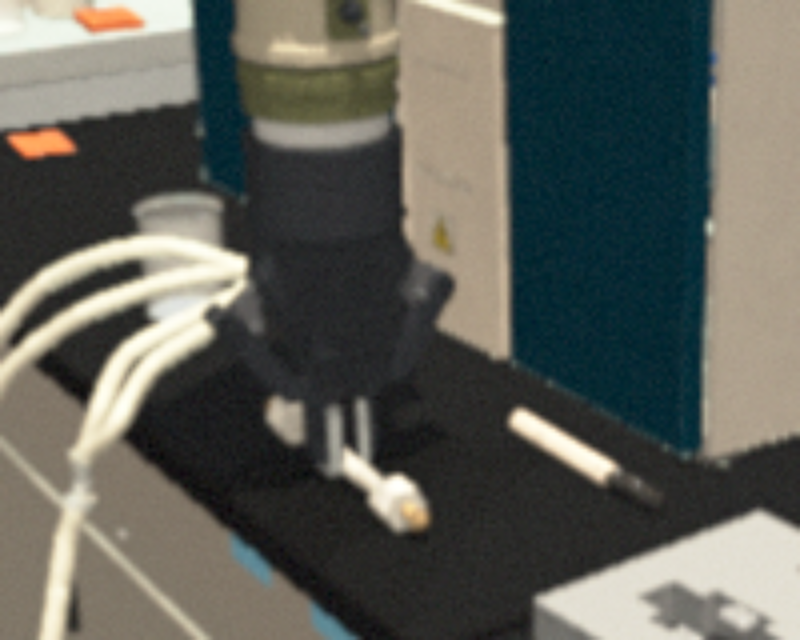

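Request:
move_arm(steps=[[[0,0,0,0,0,0,0],[0,0,0,0,0,0,0],[0,0,0,0,0,0,0]]])

```text
t: 4.68
position: [0.4674, 0.3708, 0.0271]
orientation: [179.9, -0.0, 87.7]
ft_force: [-0.7, 0.7, 5.3]
gripper_width: 0.0065
```

Request:
move_arm(steps=[[[0,0,0.5,0,0,0,0],[0,0,1,0,0,0,0],[0,0,1.5,0,0,0,0],[0,0,2,0,0,0,0],[0,0,2,0,0,0,0],[0,0,0,0,0,0,0],[0,0,0,0,0,0,0]]])

```text
t: 5.55
position: [0.4668, 0.3705, 0.0961]
orientation: [-180.0, 0.0, 87.7]
ft_force: [0.2, 1.1, -1.8]
gripper_width: 0.0069
```

```bash
python3 - <<'E'
from h import *
np.set_printoptions(precision=4,suppress=True)
s=r.sense();print(s["t"],s["position"],s["orientation"],s["gripper_width"],s["ft_force"],s["torque"])
p=r.read_camera("scene");cv2.imwrite(f"pics/scene3.png",cv2.resize(p["color"][100:260,130:330,::-1],None,fx=4,fy=4))
E
```

```text
5.55 [0.4668 0.3705 0.0961] [-179.9969    0.0061   87.7083] 0.006892099654374669 [ 0.1962  1.1003 -1.8023] [ 0.0096 -0.0083 -0.0045]
```

View pics/scene3.png

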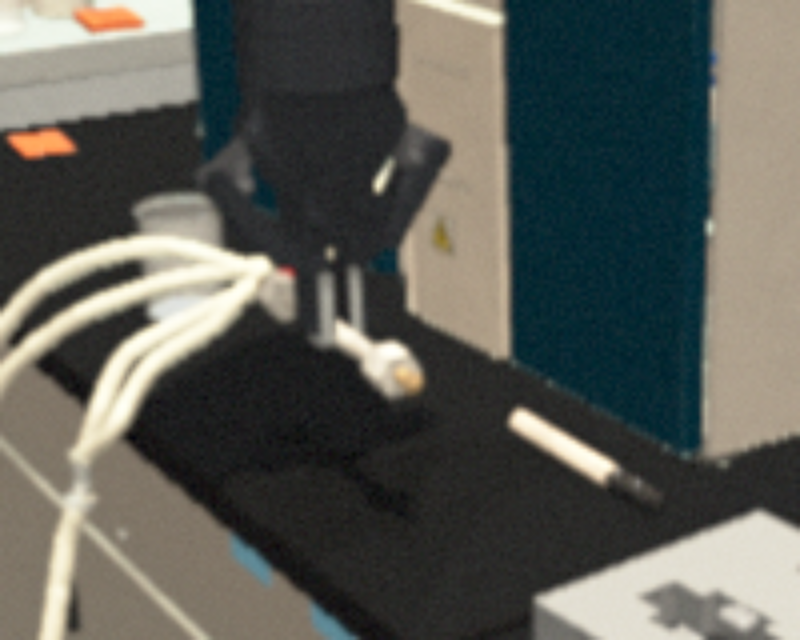

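Request:
move_arm(steps=[[[0.3,-2,0.5,0,0,0,0],[0.4,-4,0,0,0,0.02,0],[0.4,-4,0,0,0,0.02,0],[0.4,-4,0,0,0,0.02,0],[0.4,-4,0,0,0,0.02,0],[0.4,-4,0,0,0,0.02,0],[0.4,-4,0,0,0,0.012,0],[0.4,-4,-1,0,0,0,0],[0.3,-2.1,-1,0,0,0,0],[0,0,-1,0,0,0,0],[0,0,0,0,0,0,0],[0,0,0,0,0,0,0],[0,0,0,0,0,0,0]]])

```text
t: 7.22
position: [0.5012, 0.0503, 0.0717]
orientation: [180.0, 0.0, 94.2]
ft_force: [0.1, 0.2, -0.4]
gripper_width: 0.0067
```

```bash
python3 - <<'E'
from h import *
import pickle
np.set_printoptions(precision=4,suppress=True)
s=r.sense();print(s["t"],s["position"],s["orientation"],s["gripper_width"],s["ft_force"],s["torque"])
P={}
for c,(x0,y0,x1,y1),k in (("scene",(240,180,440,330),4),("top",(280,100,480,250),4)):
    p=r.read_camera(c);P[c]=p;cv2.imwrite(f"pics/{c}4.png",cv2.resize(p["color"][y0:y1,x0:x1,::-1],None,fx=k,fy=k,interpolation=cv2.INTER_CUBIC))
    for n in ("column_mid","cutout","insert","marker_mid"):
        for q in r.tip_of(n,p)[:2]: print(c,n,round(q["p"],2),w(p,q["xyz"]))
pickle.dump(P,open("p4.pkl","wb"))
E
```

```text
7.225 [0.5012 0.0503 0.0717] [179.956    0.0038  94.2037] 0.006736072208560703 [ 0.1431  0.1813 -0.4314] [-0.0422 -0.0428  0.0496]
scene column_mid 0.91 [0.5006 0.0485 0.0544]
scene column_mid 0.32 [0.5    0.0516 0.0179]
scene cutout 0.95 [0.5004 0.0502 0.0146]
scene insert 0.56 [ 0.5224  0.0507 -0.001 ]
scene marker_mid 0.65 [0.5762 0.3073 0.0055]
top column_mid 0.84 [0.499  0.0504 0.0571]
top cutout 0.95 [0.501  0.0509 0.0184]
top cutout 0.67 [0.5716 0.3082 0.0071]
top insert 0.79 [0.5234 0.0535 0.0021]
top insert 0.66 [0.5    0.0515 0.0564]
top marker_mid 0.94 [0.5691 0.3058 0.0065]
```

View pics/scene4.png

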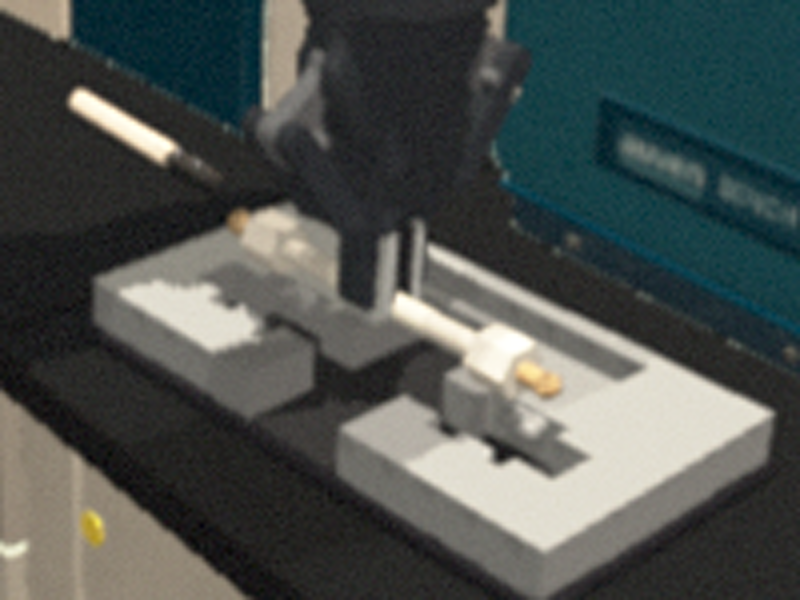

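View pics/top4.png

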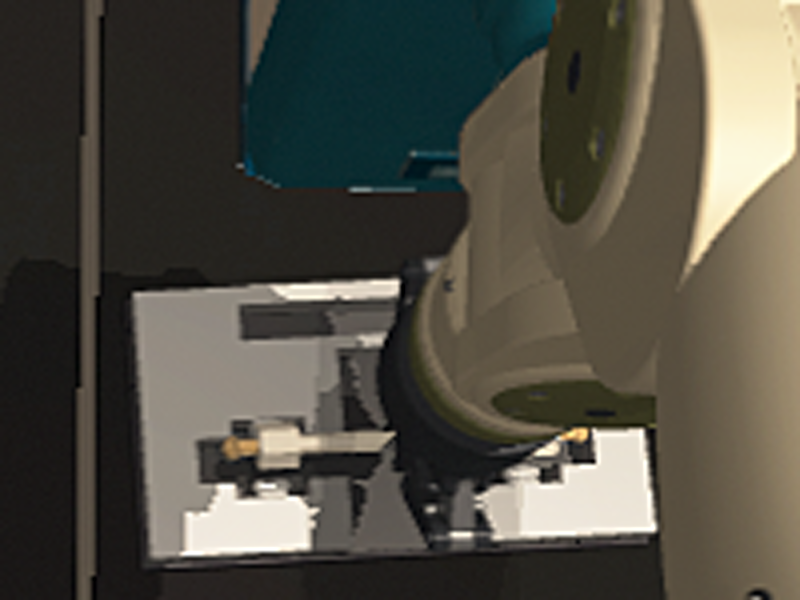

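```bash
python3 - <<'E'
from h import *
import pickle
np.set_printoptions(precision=4,suppress=True)
P=pickle.load(open("p4.pkl","rb"));t,s=P["top"],P["scene"]
Z=lambda x,y:(280+x/4,100+y/4); W=lambda x,y:(240+x/4,180+y/4)
a,e=tri(t,Z(223,448),s,W(232,218));b,f=tri(t,Z(588,433),s,W(562,384))
print(a,e,b,f,(a+b)/2,np.linalg.norm(a-b),np.rad2deg(np.arctan2(-(a-b)[0],(a-b)[1])))
# channel ends in top0 at z=.028 / floor
Q=lambda x,y:(300+x/5,155+y/5)
for n,l,rr,z in (("chan",(148,276,150,328),(638,248,643,303),.028),):
    L=(at(t,*Q(*l[:2]),z)+at(t,*Q(*l[2:]),z))/2;R=(at(t,*Q(*rr[:2]),z)+at(t,*Q(*rr[2:]),z))/2
    print(L,R,(L+R)/2,np.linalg.norm(L-R),np.rad2deg(np.arctan2(-(L-R)[0],(L-R)[1])))
E
```

```text
[0.495  0.134  0.0547] 0.0019946810060892843 [ 0.5064 -0.0362  0.057 ] 0.005459269748156222 [0.5007 0.0489 0.0559] 0.1706184961636038 3.860570223950494
[0.4922 0.143  0.028 ] [ 0.5064 -0.0454  0.028 ] [0.4993 0.0488 0.028 ] 0.1889441496885404 4.3049196687655575
```

Request:
move_arm(steps=[[[0,0,-1,0,0,0,0],[0,0,-1,0,0,0,0],[0,0,-0.4,0,0,0,0],[0,0,0,0,0,0,0],[0,0,0,0,0,0,0]]])

```text
t: 8.35
position: [0.501, 0.0496, 0.0474]
orientation: [180.0, 0.0, 94.1]
ft_force: [-0.4, 0.5, -1.0]
gripper_width: 0.0071
```

Request:
move_arm(steps=[[[0,0,-0.3,0,0,0,0],[0,0,-0.3,0,0,0,0],[0,0,-0.2,0,0,0,0],[0,0,0,0,0,0,0]]])

```text
t: 8.85
position: [0.5008, 0.0495, 0.0393]
orientation: [180.0, 0.0, 94.1]
ft_force: [-1.1, 0.0, -0.8]
gripper_width: 0.0066
```

```bash
python3 - <<'E'
from h import *
p=r.read_camera("scene");cv2.imwrite(f"pics/scene5.png",cv2.resize(p["color"][180:330,240:440,::-1],None,fx=4,fy=4,interpolation=cv2.INTER_CUBIC))
for q in r.tip_of("column_mid",p)[:2]: print(q["p"],w(p,q["xyz"]))
E
```

```text
0.93 [0.49969947 0.04935689 0.02534631]
```

View pics/scene5.png

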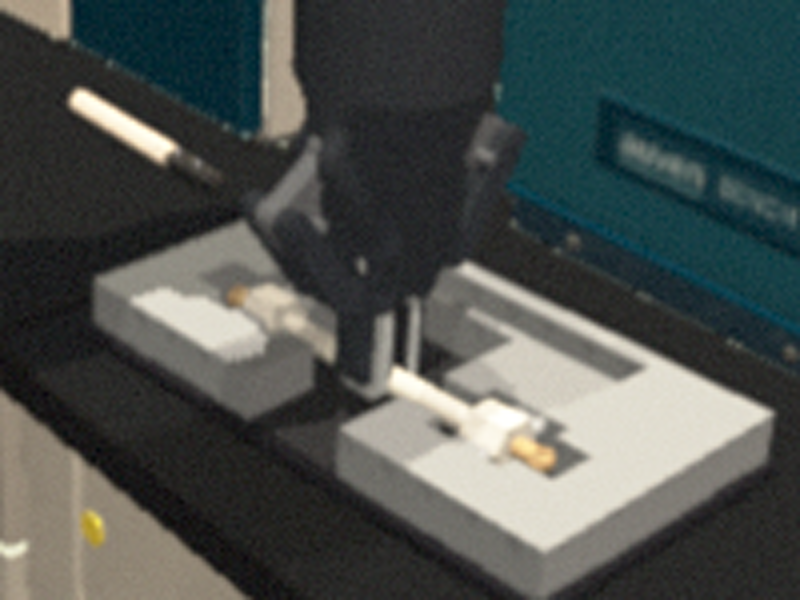

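Request:
move_arm(steps=[[[0,0,-0.2,0,0,0,0],[0,0,-0.1,0,0,0,0],[0,0,-0.1,0,0,0,0],[0,0,0,0,0,0,0]]])

```text
t: 9.45
position: [0.5005, 0.0497, 0.0351]
orientation: [-180.0, -0.0, 94.1]
ft_force: [-3.2, 0.4, -1.4]
gripper_width: 0.0068
```

Request:
move_arm(steps=[[[0,0,-0.1,0,0,0,0],[0,0,-0.1,0,0,0,0],[0,0,0,0,0,0,0]]])

```text
t: 9.82
position: [0.5006, 0.0497, 0.035]
orientation: [180.0, 0.0, 94.1]
ft_force: [-8.0, -0.1, 16.3]
gripper_width: 0.0067
```

Request:
move_arm(steps=[[[0,0,0.1,0,0,0,0],[0,0,0,0,0,0,1.2],[0,0,0,0,0,0,2.5],[0,0,0,0,0,0,3],[0,0,0,0,0,0,3],[0,0,1,0,0,0,3],[0,0,2,0,0,0,3],[0,0,4,0,0,0,3],[0,0,5,0,0,0,3],[-1,5,2,0,0,0,3],[-1,6,0,0,0,0,3],[-1,6,0,0,0,0,3],[0,6,0,0,0,0,3],[0,0,0,0,0,0,3],[0,0,0,0,0,0,3]]])

```text
t: 11.7
position: [0.4707, 0.2795, 0.1746]
orientation: [-180.0, 0.0, 94.2]
ft_force: [-0.6, -0.1, -0.1]
gripper_width: 0.0298
```

```bash
python3 - <<'E'
from h import *
import pickle
np.set_printoptions(precision=4,suppress=True)
s=r.sense();print(s["t"],s["position"],s["gripper_width"],s["ft_force"])
P={}
for c,(x0,y0,x1,y1),k in (("scene",(240,180,440,330),4),("top",(280,100,480,250),4)):
    p=r.read_camera(c);P[c]=p;cv2.imwrite(f"pics/{c}6.png",cv2.resize(p["color"][y0:y1,x0:x1,::-1],None,fx=k,fy=k,interpolation=cv2.INTER_CUBIC))
    for n in ("column_mid","cutout","marker_mid"):
        for q in r.tip_of(n,p)[:2]: print(c,n,round(q["p"],2),w(p,q["xyz"]))
pickle.dump(P,open("p6.pkl","wb"))
E
```

```text
11.7 [0.4707 0.2795 0.1746] 0.029825060997755427 [-0.6275 -0.1482 -0.0729]
scene column_mid 0.89 [0.5036 0.0488 0.0164]
scene column_mid 0.51 [0.5019 0.0484 0.016 ]
scene marker_mid 0.7 [0.5739 0.308  0.0029]
top column_mid 0.9 [0.4987 0.0518 0.0222]
top cutout 0.65 [0.5022 0.0517 0.0172]
```

View pics/scene6.png

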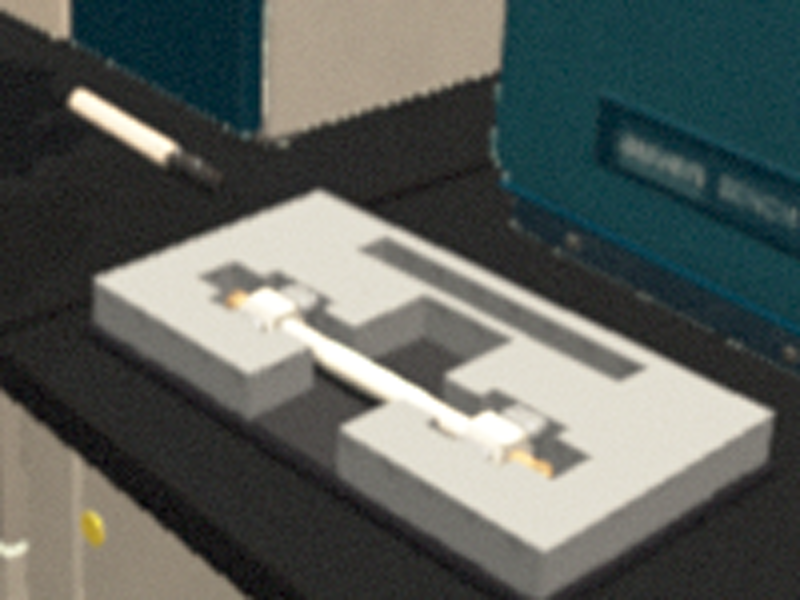

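View pics/top6.png

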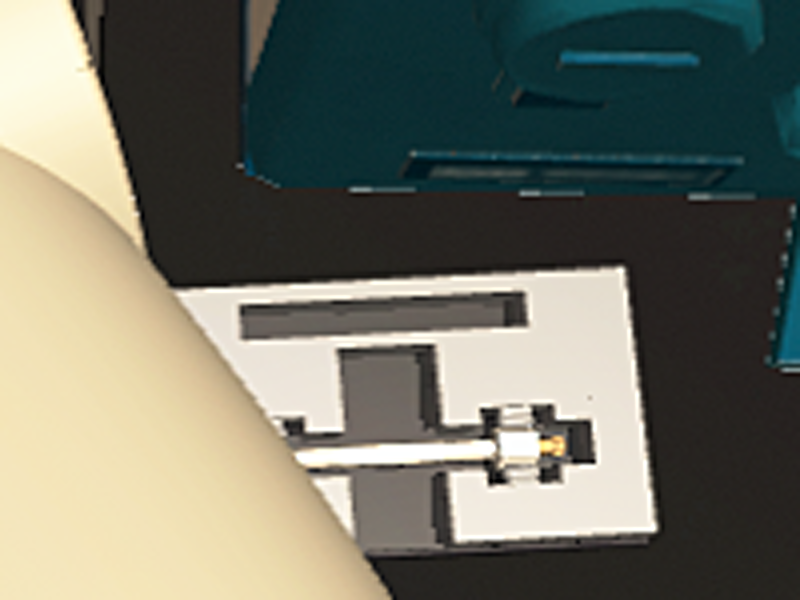

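```bash
python3 - <<'E'
from h import *
import pickle
np.set_printoptions(precision=4,suppress=True)
P=pickle.load(open("p6.pkl","rb"));t,s=P["top"],P["scene"]
Z=lambda x,y:(280+x/4,100+y/4); W=lambda x,y:(240+x/4,180+y/4)
print("tip",tri(t,Z(565,446),s,W(551,468)),"nut centre-top",tri(t,Z(518,446),s,W(500,430)))
a=np.deg2rad(4.1)
for z in (.0175,.0275):
  for L in (-.085,-.06,0,.06,.085):
    X=[.5006-L*np.sin(a),.0497+L*np.cos(a),z]; u=proj(s,X);v=proj(t,X)
    print(z,L,"scene crop",(u[0]-240)*4,(u[1]-180)*4,"top crop",(v[0]-280)*4,(v[1]-100)*4)
E
```

```text
tip (array([ 0.5066, -0.0357,  0.0219]), np.float64(0.004877543104761373)) nut centre-top (array([ 0.5051, -0.0117,  0.0258]), np.float64(0.004177909180456116))
0.0175 -0.085 scene crop 542.2677613953651 479.21786085192207 top crop 564.3226045335352 443.37502070236826
0.0175 -0.06 scene crop 489.2866770907315 448.8633004368903 top crop 512.9544971447142 445.9547604525595
0.0175 0 scene crop 371.95329351783425 381.5804569290906 top crop 389.6464640753138 452.16011720827817
0.0175 0.06 scene crop 266.89313717129585 321.26772213804384 top crop 266.1991150342194 458.39070342239734
0.0175 0.085 scene crop 226.32566507270053 297.9618609978736 top crop 214.69019149864698 460.9958753434646
0.0275 -0.085 scene crop 544.7961659165076 455.6652595764019 top crop 570.4358860432862 439.56347669566276
0.0275 -0.06 scene crop 491.4222448487301 425.69391569428353 top crop 518.4887299195188 442.1710428822678
0.0275 0 scene crop 373.28387826249127 359.305066979098 top crop 393.7944848042698 448.4423886367226
0.0275 0.06 scene crop 267.5791315671147 299.8458388800135 top crop 268.96239651666065 454.738005991049
0.0275 0.085 scene crop 226.78204663124802 276.8829612602517 top crop 216.8758832449812 457.37004101492437
```

```bash
python3 - <<'E'
from h import *
import pickle
P=pickle.load(open("p6.pkl","rb"));s=P["scene"]
im=cv2.resize(s["color"][235:310,285:400,::-1],None,fx=7,fy=7,interpolation=cv2.INTER_CUBIC).copy()
a=np.deg2rad(4.1)
for z,c in ((.0175,(0,0,255)),(.0275,(255,0,0))):
  pts=[]
  for L in (-.085,-.069,-.051,0,.051,.069,.085):
    u=proj(s,[.5006-L*np.sin(a),.0497+L*np.cos(a),z]);pts.append((int((u[0]-285+.5)*7),int((u[1]-235+.5)*7)))
  for q in pts: cv2.circle(im,q,4,c,1)
cv2.imwrite("pics/scene7.png",im[:,:800])
E
```

```text
(no output)
```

View pics/scene7.png

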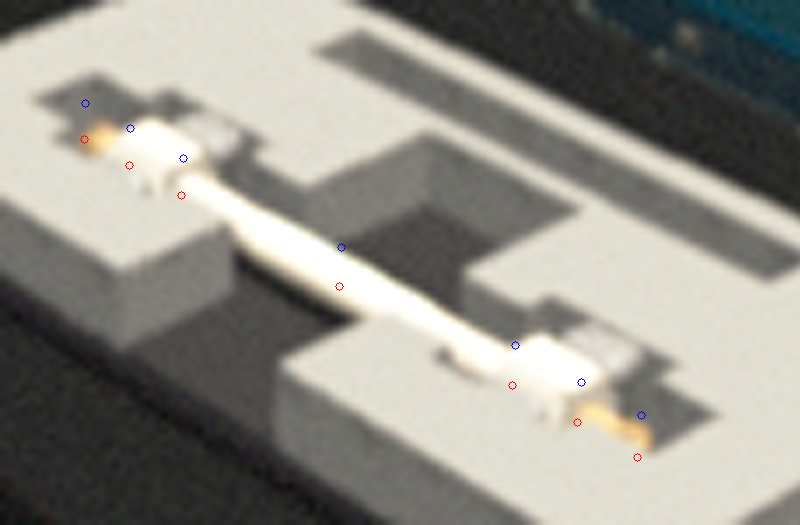

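```bash
python3 - <<'E'
from h import *
import pickle
P=pickle.load(open("p6.pkl","rb"));s=P["scene"]
im=cv2.resize(s["color"][235:310,285:400,::-1],None,fx=7,fy=7,interpolation=cv2.INTER_CUBIC).copy()
a=np.deg2rad(4.09)
def put(x,L,z,c):
    u=proj(s,[.5036+x*np.cos(a)-L*np.sin(a),.0495+x*np.sin(a)+L*np.cos(a),z-.0015]);q=(int((u[0]-285+.5)*7),int((u[1]-235+.5)*7));cv2.circle(im,q,3,c,1)
for z,c in ((.0175,(0,0,255)),(.0275,(255,0,0))):
  for L in (-.085,-.069,-.051,0,.051,.069,.085): put(0,L,z,c)
for L in (.095,-.095):
  for x in (.011,-.011): put(x,L,.028,(0,160,0))
for L in (.024,-.024):
  put(.052,L,.028,(0,160,0));put(-.011,L,.028,(0,160,0));put(-.045,L,.028,(0,160,0))
cv2.imwrite("pics/scene8.png",im[:,:800])
E
```

```text
(no output)
```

View pics/scene8.png

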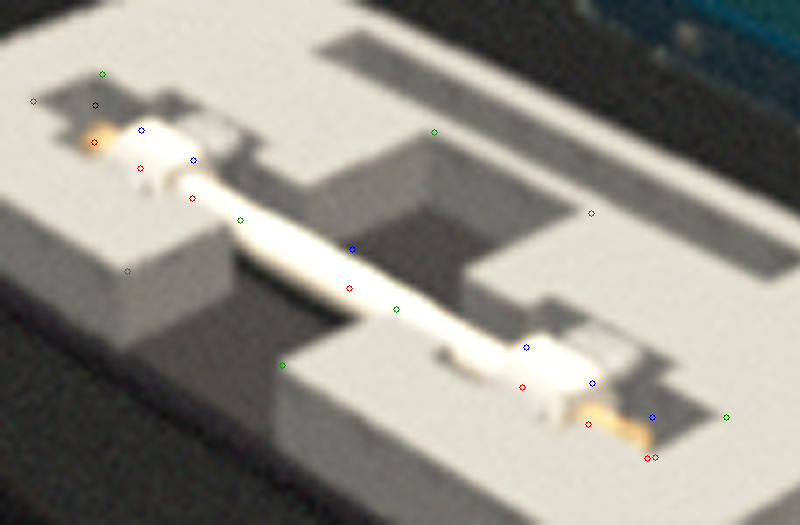

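Request:
move_arm(steps=[[[0,-5,0,0,0,0,0],[0.8,-5,0,0,0,0,0],[0.8,-5,0,0,0,0,0],[0.8,-5,-2,0,0,0,0],[0.7,-4.2,-3,0,0,0,0],[0,0,-3,0,0,0,0],[0,0,-2,0,0,0,0],[0,0,-1.4,0,0,0,0],[0,0,-0.8,0,0,0,0],[0,0,-0.4,0,0,0,0],[0,0,0,0,0,0,0],[0,0,0,0,0,0,0]]])

```text
t: 13.6
position: [0.5024, 0.0377, 0.0489]
orientation: [179.9, 0.0, 94.1]
ft_force: [0.4, -0.1, -0.2]
gripper_width: 0.0001
```

Request:
move_arm(steps=[[[0,0,-0.2,0,0,0,0],[0,0,-0.1,0,0,0,0],[0,0,0,0,0,0,0]]])

```text
t: 13.98
position: [0.5019, 0.0376, 0.0453]
orientation: [180.0, 0.0, 94.1]
ft_force: [0.0, 0.3, -0.2]
gripper_width: -0.0003
```

Request:
move_arm(steps=[[[0,0,-0.1,0,0,0,0],[0,0,-0.1,0,0,0,0],[0,0,0,0,0,0,0]]])

```text
t: 14.35
position: [0.5021, 0.0376, 0.0441]
orientation: [180.0, 0.0, 94.1]
ft_force: [-1.9, 0.4, 8.0]
gripper_width: 0.0003
```

Request:
move_arm(steps=[[[0,0,-0.1,0,0,0,0],[0,0,0,0,0,0,0]]])

```text
t: 14.6
position: [0.5022, 0.0376, 0.044]
orientation: [179.9, 0.0, 94.1]
ft_force: [-4.5, 0.2, 14.8]
gripper_width: -0.0005
```

Request:
move_arm(steps=[[[0,0,0.8,0,0,0,0],[-0.2,2.4,0.2,0,0,0,0],[0,0,-0.5,0,0,0,0],[0,0,-0.3,0,0,0,0],[0,0,0,0,0,0,0],[0,0,-0.2,0,0,0,0],[0,0,0,0,0,0,0]]])

```text
t: 15.48
position: [0.5001, 0.0614, 0.0439]
orientation: [180.0, -0.0, 94.1]
ft_force: [-6.0, 2.1, 19.0]
gripper_width: 0.0001
```

Request:
move_arm(steps=[[[0,0,0.6,0,0,0,0],[0,0,2,0,0,0,0],[0,0,4,0,0,0,0],[0,0,5,0,0,0,0],[-1,5,2,0,0,0,0],[-1,6,0,0,0,0,0],[-1,6,0,0,0,0,0],[0,6,0,0,0,0,0],[0,0,0,0,0,0,0],[0,0,0,0,0,0,0]]])

```text
t: 16.73
position: [0.4697, 0.2911, 0.1776]
orientation: [-179.9, 0.1, 94.1]
ft_force: [-0.3, -0.3, 0.4]
gripper_width: -0.0001
```

```bash
python3 - <<'E'
from h import *
s=r.sense();print(s["t"],s["position"],s["ft_force"])
p=r.read_camera("scene");cv2.imwrite("pics/scene9.png",p["color"][:,:,::-1])
for n in ("column_mid","marker_mid"):
    for q in r.tip_of(n,p)[:2]: print(n,q["p"],w(p,q["xyz"]))
E
```

```text
16.725 [0.46967926 0.29106459 0.17760713] [-0.30097892 -0.30182253  0.3983962 ]
column_mid 0.69 [0.50107688 0.05327851 0.01467984]
marker_mid 0.72 [0.57362567 0.30917988 0.00573649]
```

View pics/scene9.png

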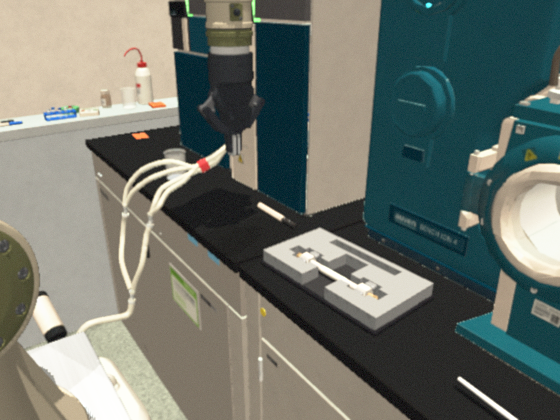

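The column lies flush in the insert around pixel (340,270), the marker is unmoved at (275,213), and the gripper is clear at (235,130).

```bash
python3 -c "
from workcell import r
print(r.close_job())"
```

```text
the job is handed in; nothing more can be done
None
```

I picked up the column, pressed it into its cutout, let go and moved the gripper clear. I handed the job in at about 17 s; no verdict was reported.

**Seating:** The first press met a hard stop (16 N) at TCP height 0.035 m, which puts the column's centre at its seated height. The camera images left open whether the -y end stood a few millimetres high. I therefore probed the tube with closed fingertips, 12 mm either side of the middle. Both spots stopped hard (15 and 19 N) with the tips at 0.022 m, against an expected tube top of 0.0223 m, so it is level and fully down.

**Position:** The final scene view puts the column's centre within about 4 mm of the cutout along it and 1 mm across. The height estimate is 3 mm low, within the detector's error, so I relied on the probe for height.

**Marker:** It looks unmoved. The detector estimates differ by at most about 3 mm between the start and the end.

**Disagreements:** The gripper read 6.7 mm on the 9.6 mm tube, though the hold stayed secure. The two cameras' estimates of the cutout differed by about 5 mm in x, so I used the value in between. The column went in centred, with at most 8 N of sideways force.

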